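Put the glass mullers away in order of size

ROBOT

A 6-joint arm with a two-finger parallel gripper is mounted at the origin on the work surface. World frame = base frame: x ahead of the robot, y to its left, z up, the work surface at z = 0. Lengths are in m, angles in degrees, forces in N, time in s.
With the tool pointing down it reaches from about 0.3 to 0.75 m from the base axis. Payload 8.5 kg.
Tool frame: the origin (TCP) lies on the centre line of the jaws, within the pads' length; the fingertips stand 14 mm ahead of it and the grasp point (between the pads) lies 5 mm behind it; z points along the fingers, y is the direction in which the jaws open and shut (so a half turn about z gives the same grasp; the last joint's range is limited). The gripper opens to 85 mm and grips with 20 to 120 N. Pads are 22 mm wide; open, the fingers measure 114 mm over their backs; the gripper's body (76 mm by 85 mm) begins 54 mm behind the grasp point. The pads swing forward as they close: fully open they stand 13 mm farther back than shut.
Start: joints at [-76.908, 21.807, 74.336, -0, 83.858, -12.336], TCP at [0.236, -0.497, 0.245] pointing down, gripper open.
Joint ranges: [-178.18, 178.18], [-50.72, 133.34], [12.68, 142.11], [-81.47, 261.47], [9.98, 163.14], [-165.26, 165.26]. Speed limits (degrees/s): [136.94, 136.94, 180, 180, 180, 180].

INTERFACE

Orientations are given as a 3x3 rotation matrix whose columns are the frame's x, y, z axes.
In Python, from rig import env, optics, order, finder gives the robot as it stands.
- The arm moves only by the tool play_rows, never from a script. Its argument "commands" is a list of rows, each an object of numbers: "grip": the closure, from -1 (fully open) to 1 (shut); "x", "y", "z": the shift along the tool's x, y, z in m; "rx", "ry", "rz": the turn, a rotation vector about the tool's x, y, z in rad. A call has 1 to 12 rows; each row shifts and turns the commanded pose from where the row before left it, along the tool's axes as they then stand; what a row does not reach is not made up. A row lasts 1/8 s, in which the tool goes at most 62.5 mm and 10.7 degrees, less where a joint would pass 70% of its speed; a pose out of reach is approached as far as the arm can. A call is refused whole if a number of a shift passes 0.0625 or a number of a turn 0.188, either way. A call with a gripper value outside its range is refused whole. The fingers move at their own pace and stop on an object; "squeeze" is the grip in N (left out, the last holds). Time passes only in rows, so rows that do not move let the fingers close. It gives the time, the measured TCP pose, the force and the opening at its end, in the units of the state.
- env.observe(): the state, without advancing time (a new reading comes with each control period).
- optics.get_image(name): name is "scene" or "top" or "wrist"; returns a dict with "color" (384x512x3 uint8, blue, green, red), "range_z" (384x512 float32, m along the optical axis (not along the pixel's ray), 0 where there is no reading), "fov_y" (degrees; the focal length in pixels is half the picture's height over the tangent of half this angle, whatever the lens; pixels are square), "cx", "cy" (the principal point, pixels), "dist_coeffs" ([k1, k2, p1, p2, k3] as OpenCV has them; the pictures are not rectified), "cam_to_world" (4x4, takes a point from camera to world coordinates). Camera axes: x right, y down, z forward; pixel columns grow to the right and rows downward; lengths in m; the calibration is good to about 2 mm. A picture is of the moment at which its call begins.
- order.close_job(): hands the job in, once; it reports no verdict.
Trained networks look in the newest picture that a camera, given by its name, has taken for a name from the list of things; names that differ only in an ending like _2 or _b are one class to them, and where a whole thing is asked for, a point or a joint stands for the part that bears it (a point fixed in the world has none). Each returns a list of dicts, best first, with "conf" (0 to 1); they miss things now and then, are a little off and sometimes report something else, mostly with a low value. They report only what shows in the picture. A call takes as long as a camera call.
- finder.boxes_of(camera, thing): "point" ([x, y, z] in m, in world coordinates, good to about 4 mm: the middle of the surface that is visible of it).
The state is a dict: "time_s": time; "q": joint angles; "qvel": joint speeds; "joint_efforts": joint torques, N m; "position": TCP position; "tool_rot": TCP orientation; "ft_force": force on the tool from outside, world axes, zero at the start; "wrist_torque": the same for the moment, N m; "grip_width": finger opening in m.
Only numpy, scipy, OpenCV 4.12 (cv2) and the standard library are available. Lean on these libraries where they do the work, as an engineer would, in place of code of your own. Each camera call takes 0.05 s, during which the arm holds its last target.

TASK

Paint making is over: put the four washed glass mullers back on their storage board, upright and in order of size, one in the middle of each round felt, with the largest on the felt nearest the stone grinding slab and the smallest at the far end of the row. They are glass, so set each one down gently, without dropping it or knocking any of them over, and leave the jar of pigment standing where it is.

Things in the scene. Friction and masses are not known exactly. Their poses are not given: they have to be found in the camera images.
- muller_1_mid (a point): the smallest of four pale green glass paint mullers (round hand tools for grinding paint, standing on their flat face): flat round base 50 mm across and 14 mm thick, narrowing in a sweep to an upright straight round handle 26 mm thick, which takes up the top 52 mm; 90 mm high in all, about 180 g. The point is on its axis, half-way up (45 mm above its underside); z is up along the handle. Round, so any yaw will do; grip the handle.
- muller_2_mid (a point): the second smallest of four pale green glass paint mullers (round hand tools for grinding paint, standing on their flat face): flat round base 66 mm across and 16 mm thick, narrowing in a sweep to an upright straight round handle 30 mm thick, which takes up the top 52 mm; 105 mm high in all, about 320 g. The point is on its axis, half-way up (52.5 mm above its underside); z is up along the handle. Round, so any yaw will do; grip the handle.
- muller_3_mid (a point): the second largest of four pale green glass paint mullers (round hand tools for grinding paint, standing on their flat face): flat round base 82 mm across and 18 mm thick, narrowing in a sweep to an upright straight round handle 34 mm thick, which takes up the top 52 mm; 120 mm high in all, about 520 g. The point is on its axis, half-way up (60 mm above its underside); z is up along the handle. Round, so any yaw will do; grip the handle.
- muller_4_mid (a point): the largest of four pale green glass paint mullers (round hand tools for grinding paint, standing on their flat face): flat round base 100 mm across and 20 mm thick, narrowing in a sweep to an upright straight round handle 38 mm thick, which takes up the top 52 mm; 135 mm high in all, about 780 g. The point is on its axis, half-way up (67.5 mm above its underside); z is up along the handle. Round, so any yaw will do; grip the handle.
- felt_a: one of four equal round grey felts, 104 mm across, in a straight row 115 mm apart along the low wooden storage board (478 x 132 mm, rim 22 mm high): the first (left-hand, +y) end felt of the row. Fixed. Its origin is at its centre on the underside; the felt's top, on which a muller stands, is 5 mm above the origin and 15 mm above the table. Its y axis runs along the row towards the left-hand end, x across it, z up.
- felt_b: one of four equal round grey felts, 104 mm across, in a straight row 115 mm apart along the low wooden storage board (478 x 132 mm, rim 22 mm high): the second from the left (+y) felt of the row. Fixed. Its origin is at its centre on the underside; the felt's top, on which a muller stands, is 5 mm above the origin and 15 mm above the table. Its y axis runs along the row towards the left-hand end, x across it, z up.
- felt_c: one of four equal round grey felts, 104 mm across, in a straight row 115 mm apart along the low wooden storage board (478 x 132 mm, rim 22 mm high): the third from the left (+y) felt of the row. Fixed. Its origin is at its centre on the underside; the felt's top, on which a muller stands, is 5 mm above the origin and 15 mm above the table. Its y axis runs along the row towards the left-hand end, x across it, z up.
- felt_d: one of four equal round grey felts, 104 mm across, in a straight row 115 mm apart along the low wooden storage board (478 x 132 mm, rim 22 mm high): the last (right-hand, -y) end felt of the row. Fixed. Its origin is at its centre on the underside; the felt's top, on which a muller stands, is 5 mm above the origin and 15 mm above the table. Its y axis runs along the row towards the left-hand end, x across it, z up.
- slab: flat dark grey stone grinding slab, 240 x 260 x 20 mm, fixed on the table beyond one end of the storage board: on the left (+y) or on the right (-y); a light blue plastic washing tray holding two white cups is at the other side. Origin at the centre of its underside, z up.
- pigment_jar: closed jar of ochre pigment with a black cap and paper label, 56 mm across, 82 mm high, standing loose among the mullers; to be left alone. Origin at the centre of its underside, z up.

How it is judged (in metres and radians):
At the end, for the whole second after the job is handed in: The four mullers stand on the four felts in order of size, the largest on the felt nearest the slab, each upright (within 0.08 rad), its foot on the felt (4 mm) and its axis within 15 mm of the felt's centre, released and at rest (((world y of slab above 0 m and horizontal distance between muller_1_mid and felt_d below 0.015 m and z of muller_1_mid in the frame of felt_d between 0.046 and 0.054 m and horizontal distance between muller_2_mid and felt_c below 0.015 m and z of muller_2_mid in the frame of felt_c between 0.0535 and 0.0615 m and horizontal distance between muller_3_mid and felt_b below 0.015 m and z of muller_3_mid in the frame of felt_b between 0.061 and 0.069 m and horizontal distance between muller_4_mid and felt_a below 0.015 m and z of muller_4_mid in the frame of felt_a between 0.0685 and 0.0765 m) or (world y of slab below 0 m and horizontal distance between muller_1_mid and felt_a below 0.015 m and z of muller_1_mid in the frame of felt_a between 0.046 and 0.054 m and horizontal distance between muller_2_mid and felt_b below 0.015 m and z of muller_2_mid in the frame of felt_b between 0.0535 and 0.0615 m and horizontal distance between muller_3_mid and felt_c below 0.015 m and z of muller_3_mid in the frame of felt_c between 0.061 and 0.069 m and horizontal distance between muller_4_mid and felt_d below 0.015 m and z of muller_4_mid in the frame of felt_d between 0.0685 and 0.0765 m)) and angle between each of muller_1_mid, muller_2_mid, muller_3_mid, muller_4_mid's own z axis and vertical below 0.08 rad and linear speed of each of muller_1, muller_2, muller_3, muller_4 below 0.02 m/s); the robot touches nothing.
It fails at once if a muller is knocked over (tilted beyond 0.5 rad) (angle between any of muller_1_mid, muller_2_mid, muller_3_mid, muller_4_mid's own z axis and vertical above 0.5 rad).
It fails at once if a muller is dropped (moving faster than 0.6 m/s with no finger touching it: a fall of about 2 cm) ((linear speed of muller_1 above 0.6 m/s and contact force between the fingers and muller_1 below 0.1 N) or (linear speed of muller_2 above 0.6 m/s and contact force between the fingers and muller_2 below 0.1 N) or (linear speed of muller_3 above 0.6 m/s and contact force between the fingers and muller_3 below 0.1 N) or (linear speed of muller_4 above 0.6 m/s and contact force between the fingers and muller_4 below 0.1 N)).
It fails at once if the jar of pigment is shifted by more than 30 mm or tipped (distance of pigment_jar from where it was at the start of the episode above 0.03 m or angle between pigment_jar's own z axis and vertical above 0.35 rad).
It also fails if it takes over 115 s, if anything falls off the work surface, if the arm or the gripper's body presses on something with over 40 N, if the wrist force passes 120 N, or if a joint passes its speed limit or range.

## Working session

There is one attempt and no reset: what is moved stays moved. The work goes in short steps, Python scripts to look and compute and a tool call to move; the robot and the scene stay as the last step left them, time stands still between calls to the robot, and variables do not carry over. Pictures are saved under pics/ and viewed, and the job is handed in when it is done.

Besides the shell and the picture viewer there is one more tool, called after ">>>" as name(argument=value, ...) on one line, values as JSON. play_rows: Moves the arm, as the interface text tells. Its arguments: {"type":"object","properties":{"commands":{"type":"array"},"squeeze":{"type":"number"}},"required":["commands"]}

```bash
ls; mkdir -p pics; cat > h.py <<'E'
import numpy as np, cv2
from rig import env, optics, order, finder
def cam(n):
    d=optics.get_image(n); c=d["color"]; h=c.shape[0]
    f=h/2/np.tan(np.radians(d["fov_y"])/2)
    d["K"]=np.array([[f,0,d["cx"]],[0,f,d["cy"]],[0,0,1]]); return d
def cloud(d):
    h,w=d["range_z"].shape
    u,v=np.meshgrid(np.arange(w),np.arange(h))
    p=cv2.undistortPoints(np.stack([u,v],-1).reshape(-1,1,2).astype(np.float64),d["K"],np.array(d["dist_coeffs"],float)).reshape(h,w,2)
    z=d["range_z"]; P=np.stack([p[...,0]*z,p[...,1]*z,z],-1)
    T=np.array(d["cam_to_world"]); W=P@T[:3,:3].T+T[:3,3]; W[z==0]=np.nan
    return W
def proj(d,X):
    T=np.linalg.inv(np.array(d["cam_to_world"])); p=T[:3,:3]@np.asarray(X)+T[:3,3]
    q,_=cv2.projectPoints(p.reshape(1,3),np.zeros(3),np.zeros(3),d["K"],np.array(d["dist_coeffs"],float)); return q.ravel()
E
python3 - <<'E'
from h import *
s=env.observe(); print(s)
for n in ["scene","top","wrist"]:
    d=cam(n); cv2.imwrite(f"pics/{n}0.png",d["color"]); print(n,d["fov_y"],d["dist_coeffs"],np.round(d["cam_to_world"],3).tolist())
    if n!="wrist":
      for t in ["muller_1_mid","felt_a","slab","pigment_jar"]:
        for b in finder.boxes_of(n,t): print(n,t,round(b["conf"],2),np.round(b["point"],3))
E
```

```text
pics
{'time_s': 0.0, 'q': array([-7.69094203e+01,  2.18407822e+01,  7.43851989e+01,  9.54971177e-04,
        8.38571091e+01, -1.23362174e+01]), 'qvel': array([ 0.05013447, -0.00153731, -0.06105705,  0.02052085, -0.03439894,
       -0.08992753]), 'joint_efforts': array([ 9.25262029e-04, -4.48461592e+01, -2.31277817e+01, -1.39589561e-04,
        4.71501611e-03, -1.03221581e-05]), 'position': array([ 0.23608168, -0.49645488,  0.24471109]), 'tool_rot': array([[ 9.03135404e-01,  4.29355732e-01, -3.12315735e-04],
       [ 4.29355722e-01, -9.03134352e-01,  1.41626425e-03],
       [ 3.26018104e-04, -1.41317293e-03, -9.99998948e-01]]), 'ft_force': array([ 0.17321049, -0.55984053, -0.65456677]), 'wrist_torque': array([-0.00247355, -0.03682486,  0.03433879]), 'grip_width': 0.085522689624244}
scene 51.51040366427708 [-0.06444602  0.          0.          0.          0.        ] [[0.825, 0.432, -0.365, 0.973], [0.565, -0.618, 0.546, -0.7], [0.01, -0.657, -0.754, 1.018], [0.0, 0.0, 0.0, 1.0]]
scene muller_1_mid 0.73 [0.435 0.001 0.033]
scene muller_1_mid 0.25 [0.596 0.005 0.012]
scene felt_a 0.96 [
[... 310 characters left out ...]
447447388 [-0.01170033  0.          0.          0.          0.        ] [[0.019, -0.994, 0.107, 0.367], [-1.0, -0.018, 0.007, 0.005], [-0.005, -0.107, -0.994, 1.357], [0.0, 0.0, 0.0, 1.0]]
top muller_1_mid 0.67 [0.426 0.011 0.028]
top muller_1_mid 0.48 [0.587 0.123 0.011]
top felt_a 0.91 [0.587 0.118 0.011]
top felt_a 0.91 [ 0.619 -0.217  0.016]
top felt_a 0.79 [ 0.607 -0.103  0.017]
top slab 0.75 [0.488 0.554 0.023]
top pigment_jar 0.62 [0.368 0.285 0.086]
top pigment_jar 0.61 [0.402 0.123 0.038]
wrist 58.83989865010937 [0.00143477 0.         0.         0.         0.        ] [[0.43, -0.867, -0.253, 0.299], [-0.903, -0.412, -0.12, -0.466], [-0.001, 0.28, -0.96, 0.374], [0.0, 0.0, 0.0, 1.0]]
```

View pics/scene0.png

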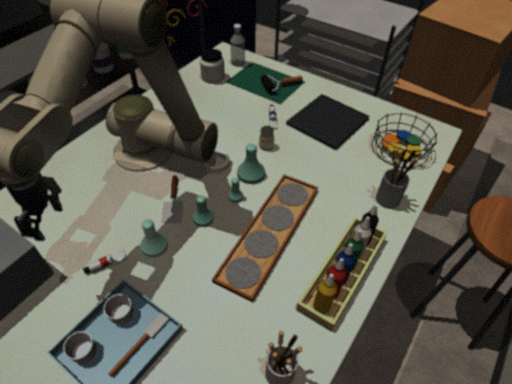

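View pics/top0.png

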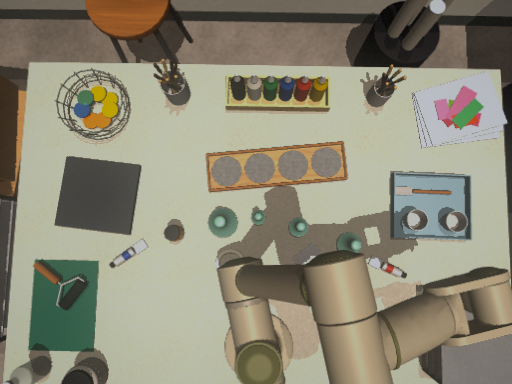

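View pics/wrist0.png

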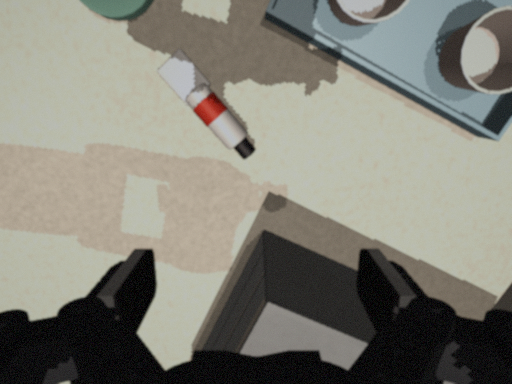

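Scene view: the slab is at (328,120), on the +y side, so felt_a takes the largest. The mullers are at (251,165) largest, (153,240) second largest, (203,210) second smallest and (235,190) smallest. The jar is at (267,138). The top view agrees: mullers at (223,222), (349,243), (299,227) and (258,216), jar at (174,233).

```bash
cat > m1.py <<'E'
from h import *
for n in ["scene","top"]:
    d=cam(n); W=cloud(d); c=d["color"]; hsv=cv2.cvtColor(c,cv2.COLOR_BGR2HSV)
    print(n)
    G=((hsv[...,0]>65)&(hsv[...,0]<95)&(hsv[...,1]>50)).astype(np.uint8)
    k,l,st,ce=cv2.connectedComponentsWithStats(G)
    for i in range(1,k):
        if st[i,4]<40: continue
        p=W[l==i]; p=p[~np.isnan(p[:,0])]
        if len(p)<10: continue
        m=np.median(p,0)
        if not(0.2<m[0]<0.7 and -.5<m[1]<.35): continue
        print("green",st[i],np.round(ce[i],1),"med",m.round(3),"z pct",np.percentile(p[:,2],[5,50,95,99]).round(3), "n",len(p))
        hi=p[p[:,2]>np.percentile(p[:,2],97)-0.012]
        print("   top pts xy mid",((hi.max(0)+hi.min(0))/2).round(4),hi.mean(0).round(4),(hi.max(0)-hi.min(0)).round(3))
    # felts: grey, z~15mm in area
    F=((hsv[...,1]<40)&(W[...,2]>0.005)&(W[...,2]<0.03)&(W[...,0]>.5)&(W[...,0]<.7)&(abs(W[...,1])<.32)).astype(np.uint8)
    F=cv2.morphologyEx(F,cv2.MORPH_OPEN,np.ones((3,3)))
    k,l,st,ce=cv2.connectedComponentsWithStats(F)
    for i in range(1,k):
        if st[i,4]<150: continue
        p=W[l==i]; print("felt",st[i],p.mean(0).round(4),((p.max(0)+p.min(0))/2).round(4),(p.max(0)-p.min(0)).round(3))
    cv2.imwrite(f"pics/{n}_big.png",cv2.resize(c[130:290,120:390] if n=="scene" else c[130:290,130:400],None,fx=2.9,fy=2.9,interpolation=cv2.INTER_CUBIC))
E
python3 m1.py
```

```text
scene
green [229 144  35  58 784] [246.8 172.9] med [0.423 0.104 0.041] z pct [0.012 0.041 0.132 0.137] n 781
   top pts xy mid [0.4077 0.1245 0.1307] [0.4097 0.1223 0.1325] [0.033 0.027 0.016]
green [193 196  20  30 358] [202.2 213.1] med [ 0.406 -0.138  0.036] z pct [0.011 0.036 0.104 0.106] n 356
   top pts xy mid [ 0.3972 -0.1302  0.1004] [ 0.3986 -0.131   0.1019] [0.027 0.022 0.014]
green [143 220  10   9  67] [147.4 224. ] med [ 0.345 -0.3    0.12 ] z pct [0.115 0.12  0.122 0.125] n 67
   top pts xy mid [ 0.3428 -0.2997  0.1182] [ 0.3443 -0.2998  0.119 ] [0.028 0.026 0.013]
green [141 235  26  20 298] [153.7 246.1] med [ 0.36  -0.316  0.029] z pct [0.018 0.029 0.05  0.056] n 298
   top pts xy mid [ 0.3433 -0.3014  0.0502] [ 0.3497 -0.3105  0.0477] [0.042 0.043 0.018]
felt [279 185  28  20 456] [0.5836 0.1181 0.0151] [0.583  0.1199 0.0154] [0.094 0.095 0.012]
felt [263 206  30  24 548] [0.5967 0.0049 0.015 ] [0.5954 0.0055 0.0153] [0.095 0.097 0.013]
felt [246 231  31  26 648] [ 0.6085 -0.1092  0.0151] [ 0.6076 -0.108   0.0155] [0.097 0.096 0.013]
felt [227 258  33  30 777] [ 0.
[... 719 characters left out ...]
[0.018 0.027 0.039 0.042] n 54
   top pts xy mid [ 0.3439 -0.2694  0.0359] [ 0.3373 -0.2693  0.0341] [0.036 0.014 0.015]
green [351 238  10  15  72] [356.2 244.9] med [ 0.343 -0.302  0.116] z pct [0.024 0.116 0.121 0.123] n 72
   top pts xy mid [ 0.3416 -0.2968  0.1166] [ 0.3423 -0.2975  0.1171] [0.031 0.029 0.013]
felt [312 148  29  28 629] [ 0.6226 -0.2214  0.0147] [ 0.6232 -0.2213  0.0148] [0.097 0.098 0.016]
felt [279 151  28  28 631] [ 0.6096 -0.107   0.0147] [ 0.6107 -0.1064  0.0136] [0.095 0.094 0.017]
felt [246 154  28  28 621] [0.5972 0.0064 0.0148] [0.5979 0.0068 0.015 ] [0.095 0.093 0.018]
felt [212 157  29  28 631] [0.5848 0.1215 0.0146] [0.5851 0.122  0.0148] [0.095 0.097 0.016]
```

>>> play_rows(commands=[{"grip": -1, "rz": -0.18}, {"grip": -1, "rz": -0.18}, {"grip": -1, "rz": -0.18}, {"grip": -1, "rz": -0.18}, {"grip": -1, "rz": -0.18}, {"grip": -1, "rz": -0.18}, {"grip": -1, "rz": -0.048}, {"grip": -1}], squeeze=60)

```text
invalid input at $.commands[0]: expected keys grip, x, y, z, rx, ry, rz
```

>>> play_rows(commands=[{"grip": -1, "x": 0, "y": 0, "z": 0, "rx": 0, "ry": 0, "rz": -0.18}, {"grip": -1, "x": 0, "y": 0, "z": 0, "rx": 0, "ry": 0, "rz": -0.18}, {"grip": -1, "x": 0, "y": 0, "z": 0, "rx": 0, "ry": 0, "rz": -0.18}, {"grip": -1, "x": 0, "y": 0, "z": 0, "rx": 0, "ry": 0, "rz": -0.18}, {"grip": -1, "x": 0, "y": 0, "z": 0, "rx": 0, "ry": 0, "rz": -0.18}, {"grip": -1, "x": 0, "y": 0, "z": 0, "rx": 0, "ry": 0, "rz": -0.18}, {"grip": -1, "x": 0, "y": 0, "z": 0, "rx": 0, "ry": 0, "rz": -0.048}, {"grip": -1, "x": 0, "y": 0, "z": 0, "rx": 0, "ry": 0, "rz": 0}], squeeze=60)

```text
time_s: 1.65
position: [0.2361, -0.4967, 0.2453]
tool_rot: [[-0.0, 1.0, 0.0], [1.0, 0.0, 0.0], [0.0, 0.0, -1.0]]
ft_force: [-0.9, 0.4, -0.2]
grip_width: 0.0856
```

>>> play_rows(commands=[{"grip": -1, "x": 0.046, "y": 0.02, "z": 0, "rx": 0, "ry": 0, "rz": 0}, {"grip": -1, "x": 0.046, "y": 0.02, "z": 0, "rx": 0, "ry": 0, "rz": 0}, {"grip": -1, "x": 0.046, "y": 0.02, "z": 0, "rx": 0, "ry": 0, "rz": 0}, {"grip": -1, "x": 0.046, "y": 0.02, "z": 0, "rx": 0, "ry": 0, "rz": 0}, {"grip": -1, "x": 0.046, "y": 0.02, "z": 0, "rx": 0, "ry": 0, "rz": 0}, {"grip": -1, "x": 0.046, "y": 0.02, "z": 0, "rx": 0, "ry": 0, "rz": 0}, {"grip": -1, "x": 0.046, "y": 0.02, "z": 0, "rx": 0, "ry": 0, "rz": 0}, {"grip": -1, "x": 0.046, "y": 0.02, "z": 0, "rx": 0, "ry": 0, "rz": 0}, {"grip": -1, "x": 0, "y": 0, "z": 0, "rx": 0, "ry": 0, "rz": 0}, {"grip": -1, "x": 0, "y": 0, "z": 0, "rx": 0, "ry": 0, "rz": 0}])

```text
time_s: 2.9
position: [0.3957, -0.1289, 0.2454]
tool_rot: [[-0.001, 1.0, 0.0], [1.0, 0.001, -0.0], [-0.0, 0.0, -1.0]]
ft_force: [-0.2, -0.4, 0.3]
grip_width: 0.0853
```

```bash
cat > w.py <<'E'
import sys
from h import *
s=env.observe(); print(s["time_s"],s["position"].round(4),s["tool_rot"].round(3).tolist(),s["grip_width"].round(4),s["ft_force"].round(1))
d=cam("wrist"); W=cloud(d); cv2.imwrite(f"pics/{sys.argv[1]}.png",d["color"])
hsv=cv2.cvtColor(d["color"],cv2.COLOR_BGR2HSV)
G=((hsv[...,0]>60)&(hsv[...,0]<100)&(hsv[...,1]>45)).astype(np.uint8)
k,l,st,ce=cv2.connectedComponentsWithStats(G)
for i in range(1,k):
    if st[i,4]<250: continue
    p=W[l==i]; p=p[~np.isnan(p[:,0])]
    if len(p)<100: continue
    print("green",st[i],p.mean(0).round(3),"zmax",np.percentile(p[:,2],99).round(3))
    t=np.percentile(p[:,2],98)
    for a,b in ((-.006,.01),(-.045,-.01)):
        q=p[(p[:,2]>t+a)&(p[:,2]<t+b)]
        if len(q)<20: continue
        A=np.c_[q[:,:2],np.ones(len(q))]; x=np.linalg.lstsq(A,(q[:,:2]**2).sum(1),rcond=None)[0]
        c=x[:2]/2
        print("   ",a,len(q),"mid",((q.max(0)+q.min(0))/2).round(4),"mean",q.mean(0).round(4),"circfit",c.round(4),"r",np.sqrt(max(0,x[2]+c@c)).round(4))
E
python3 w.py w1
```

```text
Traceback (most recent call last):
  File "w.py", line 3, in <module>
    s=env.observe(); print(s["time_s"],s["position"].round(4),s["tool_rot"].round(3).tolist(),s["grip_width"].round(4),s["ft_force"].round(1))
                                                                                              ^^^^^^^^^^^^^^^^^^^^^
AttributeError: 'float' object has no attribute 'round'
```

```bash
sed -i 's/s\["grip_width"\].round(4)/round(s["grip_width"],4)/' w.py; python3 w.py w1
```

```text
2.9 [ 0.3957 -0.1289  0.2454] [[-0.001, 1.0, 0.0], [1.0, 0.001, -0.0], [-0.0, 0.0, -1.0]] 0.0853 [-0.2 -0.4  0.3]
green [ 264    0   50   49 1941] [0.422 0.001 0.044] zmax 0.09
    -0.006 406 mid [0.4254 0.0034 0.0884] mean [0.4261 0.0032 0.0878] circfit [0.4252 0.0065] r 0.0083
    -0.045 243 mid [0.4241 0.0041 0.0625] mean [ 4.212e-01 -1.000e-04  6.310e-02] circfit [0.4261 0.0093] r 0.0128
green [ 229  130   59   66 2584] [ 0.396 -0.117  0.052] zmax 0.106
    -0.006 605 mid [ 0.396  -0.1259  0.1032] mean [ 0.3967 -0.1254  0.1033] circfit [ 0.3955 -0.1252] r 0.0109
    -0.045 187 mid [ 0.3958 -0.1182  0.0782] mean [ 0.3958 -0.1149  0.0792] circfit [ 0.3961 -0.1271] r 0.0149
green [ 179  265   66  100 4031] [ 0.345 -0.276  0.055] zmax 0.305
    -0.006 148 mid [ 0.3378 -0.2878  0.1173] mean [ 0.3342 -0.2857  0.1167] circfit [ 0.3388 -0.2906] r 0.0094
    -0.045 644 mid [ 0.3419 -0.2857  0.0922] mean [ 0.3434 -0.2833  0.0928] circfit [ 0.3409 -0.2969] r 0.0163
```

View pics/w1.png

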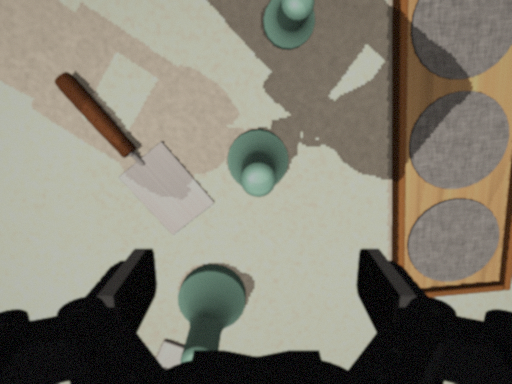

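The wrist view shows the second-smallest muller at (258,160), centred between the fingers. The handle circle fit gives (0.396,-0.127) with r = 14.9 mm. Descending to grasp.

>>> play_rows(commands=[{"grip": -1, "x": 0.002, "y": 0, "z": 0.04, "rx": 0, "ry": 0, "rz": 0}, {"grip": -1, "x": 0, "y": 0, "z": 0.04, "rx": 0, "ry": 0, "rz": 0}, {"grip": -1, "x": 0, "y": 0, "z": 0.04, "rx": 0, "ry": 0, "rz": 0}, {"grip": -1, "x": 0, "y": 0, "z": 0.03, "rx": 0, "ry": 0, "rz": 0}, {"grip": -1, "x": 0, "y": 0, "z": 0.02, "rx": 0, "ry": 0, "rz": 0}, {"grip": -1, "x": 0, "y": 0, "z": 0, "rx": 0, "ry": 0, "rz": 0}, {"grip": 1, "x": 0, "y": 0, "z": 0, "rx": 0, "ry": 0, "rz": 0}, {"grip": 1, "x": 0, "y": 0, "z": 0, "rx": 0, "ry": 0, "rz": 0}, {"grip": 1, "x": 0, "y": 0, "z": 0, "rx": 0, "ry": 0, "rz": 0}, {"grip": 1, "x": 0, "y": 0, "z": 0, "rx": 0, "ry": 0, "rz": 0}, {"grip": 1, "x": 0, "y": 0, "z": 0, "rx": 0, "ry": 0, "rz": 0}, {"grip": 1, "x": 0, "y": 0, "z": 0, "rx": 0, "ry": 0, "rz": 0}], squeeze=60)

```text
time_s: 4.45
position: [0.3961, -0.1267, 0.0758]
tool_rot: [[-0.001, 1.0, 0.001], [1.0, 0.001, -0.001], [-0.001, 0.001, -1.0]]
ft_force: [-0.6, -0.4, 7.1]
grip_width: 0.0284
```

>>> play_rows(commands=[{"grip": 1, "x": 0, "y": 0, "z": -0.01, "rx": 0, "ry": 0, "rz": 0}, {"grip": 1, "x": 0, "y": 0, "z": -0.03, "rx": 0, "ry": 0, "rz": 0}, {"grip": 1, "x": 0, "y": 0, "z": -0.025, "rx": 0, "ry": 0, "rz": 0}, {"grip": 1, "x": 0.003, "y": 0.03, "z": 0, "rx": 0, "ry": 0, "rz": 0}, {"grip": 1, "x": 0.004, "y": 0.04, "z": 0, "rx": 0, "ry": 0, "rz": 0}, {"grip": 1, "x": 0.004, "y": 0.045, "z": 0, "rx": 0, "ry": 0, "rz": 0}, {"grip": 1, "x": 0.004, "y": 0.045, "z": 0, "rx": 0, "ry": 0, "rz": 0}, {"grip": 1, "x": 0.003, "y": 0.035, "z": 0, "rx": 0, "ry": 0, "rz": 0}, {"grip": 1, "x": 0.001, "y": 0.0185, "z": 0, "rx": 0, "ry": 0, "rz": 0}, {"grip": 1, "x": 0, "y": 0, "z": 0, "rx": 0, "ry": 0, "rz": 0}])

```text
time_s: 5.7
position: [0.6095, -0.107, 0.14]
tool_rot: [[-0.002, 1.0, -0.001], [1.0, 0.002, 0.0], [0.0, -0.001, -1.0]]
ft_force: [-0.2, -0.0, -3.0]
grip_width: 0.0284
```

```bash
cat > b.py <<'E'
from h import *
import sys
# board check from both fixed views and wrist
for n in sys.argv[1:]:
    d=cam(n); W=cloud(d); hsv=cv2.cvtColor(d["color"],cv2.COLOR_BGR2HSV)
    F=((hsv[...,1]<40)&(W[...,2]>0.008)&(W[...,2]<0.022)&(W[...,0]>.5)&(W[...,0]<.7)&(abs(W[...,1])<.32)).astype(np.uint8)
    F=cv2.morphologyEx(F,cv2.MORPH_OPEN,np.ones((3,3)))
    cs,_=cv2.findContours(F,cv2.RETR_EXTERNAL,cv2.CHAIN_APPROX_NONE)
    for c in cs:
        if cv2.contourArea(c)<150: continue
        q=np.array([W[v,u] for u,v in c[:,0]]); q=q[~np.isnan(q[:,0])]
        A=np.c_[q[:,:2],np.ones(len(q))]; x=np.linalg.lstsq(A,(q[:,:2]**2).sum(1),rcond=None)[0]; cc=x[:2]/2
        print(n,"felt",cc.round(4),"r",np.sqrt(x[2]+cc@cc).round(4),"z",np.nanmean(q[:,2]).round(4))
E
python3 w.py w2; python3 b.py wrist top scene
```

```text
5.7 [ 0.6095 -0.107   0.14  ] [[-0.002, 1.0, -0.001], [1.0, 0.002, 0.0], [0.0, -0.001, -1.0]] 0.0284 [-0.2 -0.  -3. ]
green [   0    0   36   62 1848] [0.444 0.005 0.016] zmax 0.027
    -0.006 571 mid [0.4409 0.0058 0.0237] mean [0.4424 0.0058 0.0224] circfit [0.4301 0.0082] r 0.015
    -0.045 724 mid [0.4402 0.0056 0.0087] mean [0.4465 0.0039 0.0109] circfit [0.4275 0.0087] r 0.0229
green [  203   161   109   176 11161] [ 0.609 -0.095  0.122] zmax 0.17
    -0.006 2542 mid [ 0.6084 -0.1053  0.1673] mean [ 0.6095 -0.1033  0.1667] circfit [ 0.6081 -0.1048] r 0.0114
    -0.045 1917 mid [ 0.6078 -0.1045  0.1418] mean [ 0.608  -0.0953  0.1425] circfit [ 0.6085 -0.1076] r 0.0153
wrist felt [ 0.6121 -0.2365] r 0.029 z 0.0153
wrist felt [ 0.608  -0.1037] r 0.0436 z 0.0153
wrist felt [ 0.5955 -0.0027] r 0.0438 z 0.0153
top felt [0.5905 0.122 ] r 0.0423 z 0.0148
top felt [ 0.6143 -0.2375] r 0.0353 z 0.0145
scene felt [ 0.6198 -0.2223] r 0.0465 z 0.0149
scene felt [ 0.6095 -0.1128] r 0.0383 z 0.0151
scene felt [0.6118 0.0069] r 0.033 z 0.0155
scene felt [0.5845 0.1186] r 0.0447 z 0.0147
```

View pics/w2.png

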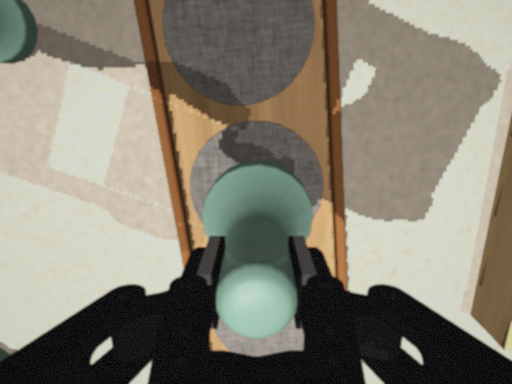

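The muller is held upright over felt c, with its top at z 0.170 as expected. Lowering slowly.

>>> play_rows(commands=[{"grip": 1, "x": -0.001, "y": 0, "z": 0.02, "rx": 0, "ry": 0, "rz": 0}, {"grip": 1, "x": 0, "y": 0, "z": 0.015, "rx": 0, "ry": 0, "rz": 0}, {"grip": 1, "x": 0, "y": 0, "z": 0.007, "rx": 0, "ry": 0, "rz": 0}, {"grip": 1, "x": 0, "y": 0, "z": 0.004, "rx": 0, "ry": 0, "rz": 0}, {"grip": 1, "x": 0, "y": 0, "z": 0.002, "rx": 0, "ry": 0, "rz": 0}, {"grip": 1, "x": 0, "y": 0, "z": 0, "rx": 0, "ry": 0, "rz": 0}, {"grip": 1, "x": 0, "y": 0, "z": 0, "rx": 0, "ry": 0, "rz": 0}])

```text
time_s: 6.78
position: [0.6094, -0.1084, 0.0927]
tool_rot: [[-0.001, 1.0, 0.001], [1.0, 0.001, -0.0], [-0.0, 0.001, -1.0]]
ft_force: [0.2, -0.2, -2.3]
grip_width: 0.0281
```

>>> play_rows(commands=[{"grip": 1, "x": 0, "y": 0, "z": 0.001, "rx": 0, "ry": 0, "rz": 0}, {"grip": 1, "x": 0, "y": 0, "z": 0.001, "rx": 0, "ry": 0, "rz": 0}, {"grip": 1, "x": 0, "y": 0, "z": 0, "rx": 0, "ry": 0, "rz": 0}])

```text
time_s: 7.15
position: [0.6094, -0.1084, 0.0909]
tool_rot: [[-0.001, 1.0, 0.001], [1.0, 0.001, -0.0], [-0.0, 0.001, -1.0]]
ft_force: [-2.0, 1.4, 4.0]
grip_width: 0.0281
```

Contact (force reversed to +4 N). Release and retreat up.

>>> play_rows(commands=[{"grip": 0, "x": 0, "y": 0, "z": 0, "rx": 0, "ry": 0, "rz": 0}, {"grip": -0.3, "x": 0, "y": 0, "z": 0, "rx": 0, "ry": 0, "rz": 0}, {"grip": -0.5, "x": 0, "y": 0, "z": 0, "rx": 0, "ry": 0, "rz": 0}, {"grip": -0.5, "x": 0, "y": 0, "z": 0, "rx": 0, "ry": 0, "rz": 0}, {"grip": -0.5, "x": 0, "y": 0, "z": -0.03, "rx": 0, "ry": 0, "rz": 0}, {"grip": -0.5, "x": 0, "y": 0, "z": -0.05, "rx": 0, "ry": 0, "rz": 0}, {"grip": -1, "x": 0, "y": 0, "z": -0.06, "rx": 0, "ry": 0, "rz": 0}, {"grip": -1, "x": 0, "y": 0, "z": 0, "rx": 0, "ry": 0, "rz": 0}])

```text
time_s: 8.15
position: [0.6107, -0.1088, 0.2354]
tool_rot: [[-0.001, 1.0, 0.009], [1.0, 0.001, -0.004], [-0.004, 0.009, -1.0]]
ft_force: [-1.3, -1.2, -0.5]
grip_width: 0.0853
```

```bash
python3 w.py w3
```

```text
8.15 [ 0.6107 -0.1088  0.2354] [[-0.001, 1.0, 0.009], [1.0, 0.001, -0.004], [-0.004, 0.009, -1.0]] 0.0853 [-1.3 -1.2 -0.5]
green [   0    9   91   58 3154] [0.436 0.008 0.046] zmax 0.091
    -0.006 546 mid [0.4296 0.0089 0.088 ] mean [0.4313 0.009  0.0878] circfit [0.4289 0.0087] r 0.0085
    -0.045 678 mid [0.4335 0.0089 0.0627] mean [0.4368 0.0075 0.0638] circfit [0.427 0.009] r 0.0121
green [485  54  27  47 976] [ 0.838 -0.025  0.032] zmax 0.05
    -0.006 146 mid [ 0.8379 -0.0268  0.0471] mean [ 0.8363 -0.027   0.0463] circfit [ 0.8542 -0.0239] r 0.0194
    -0.045 703 mid [ 0.8414 -0.0236  0.0265] mean [ 0.8381 -0.0243  0.0275] circfit [ 0.8583 -0.0231] r 0.0233
green [ 222  133   65   74 3135] [ 0.609 -0.099  0.067] zmax 0.121
    -0.006 690 mid [ 0.6089 -0.1074  0.1182] mean [ 0.6098 -0.1068  0.1182] circfit [ 0.6085 -0.1069] r 0.0111
    -0.045 268 mid [ 0.6088 -0.0996  0.0928] mean [ 0.6089 -0.0963  0.094 ] circfit [ 0.609  -0.1086] r 0.0149
green [   0  285   65   37 1577] [ 0.368 -0.256  0.04 ] zmax 0.282
    -0.006 110 mid [ 0.5458 -0.0986  0.2806] mean [ 0.5447 -0.098   0.2801] circfit [ 0.5458 -0.0964] r 0.0055
```

View pics/w3.png

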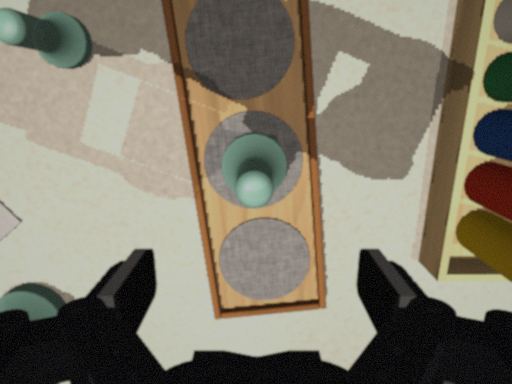

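Second-smallest stands on felt c at (0.609,-0.1085); in the picture its base is centred on the felt at (253,160). Next is the smallest.

>>> play_rows(commands=[{"grip": -1, "x": 0.0235, "y": -0.0366, "z": 0, "rx": 0, "ry": 0, "rz": 0}, {"grip": -1, "x": 0.0235, "y": -0.0366, "z": 0, "rx": 0, "ry": 0, "rz": 0}, {"grip": -1, "x": 0.0235, "y": -0.0366, "z": 0, "rx": 0, "ry": 0, "rz": 0}, {"grip": -1, "x": 0.0235, "y": -0.0366, "z": 0, "rx": 0, "ry": 0, "rz": 0}, {"grip": -1, "x": 0.0235, "y": -0.0366, "z": 0, "rx": 0, "ry": 0, "rz": 0}, {"grip": -1, "x": 0, "y": 0, "z": 0.03, "rx": 0, "ry": 0, "rz": 0}, {"grip": -1, "x": 0, "y": 0, "z": 0, "rx": 0, "ry": 0, "rz": 0}, {"grip": -1, "x": 0, "y": 0, "z": 0, "rx": 0, "ry": 0, "rz": 0}])

```text
time_s: 9.2
position: [0.4265, 0.0087, 0.2004]
tool_rot: [[-0.001, 1.0, -0.0], [1.0, 0.001, 0.0], [0.0, -0.0, -1.0]]
ft_force: [-0.0, 0.3, -0.0]
grip_width: 0.0854
```

```bash
python3 w.py w4
```

```text
9.2 [0.4265 0.0087 0.2004] [[-0.001, 1.0, -0.0], [1.0, 0.001, 0.0], [0.0, -0.0, -1.0]] 0.0854 [-0.   0.3 -0. ]
green [ 174    0  118   93 8346] [0.409 0.113 0.059] zmax 0.134
    -0.006 1050 mid [0.4061 0.1186 0.132 ] mean [0.4073 0.1177 0.1322] circfit [0.4059 0.1273] r 0.0151
    -0.045 460 mid [0.4079 0.1182 0.1066] mean [0.4116 0.1141 0.108 ] circfit [0.4059 0.1293] r 0.0189
green [ 233  144   50   62 2026] [0.426 0.018 0.048] zmax 0.091
    -0.006 557 mid [0.4262 0.011  0.0882] mean [0.4266 0.0117 0.0882] circfit [0.4256 0.0112] r 0.0091
    -0.045 245 mid [0.4261 0.0175 0.0629] mean [0.426 0.02  0.064] circfit [0.4261 0.0095] r 0.0128
green [ 406  255   68   64 2549] [ 0.597 -0.085  0.053] zmax 0.242
    -0.006 37 mid [0.4795 0.0183 0.2323] mean [0.4808 0.0167 0.2297] circfit [0.4799 0.0183] r 0.0028
```

>>> play_rows(commands=[{"grip": -1, "x": 0.001, "y": 0, "z": 0.04, "rx": 0, "ry": 0, "rz": 0}, {"grip": -1, "x": 0, "y": 0, "z": 0.04, "rx": 0, "ry": 0, "rz": 0}, {"grip": -1, "x": 0, "y": 0, "z": 0.035, "rx": 0, "ry": 0, "rz": 0}, {"grip": -1, "x": 0, "y": 0, "z": 0.025, "rx": 0, "ry": 0, "rz": 0}, {"grip": -1, "x": 0, "y": 0, "z": 0, "rx": 0, "ry": 0, "rz": 0}, {"grip": 1, "x": 0, "y": 0, "z": 0, "rx": 0, "ry": 0, "rz": 0}, {"grip": 1, "x": 0, "y": 0, "z": 0, "rx": 0, "ry": 0, "rz": 0}, {"grip": 1, "x": 0, "y": 0, "z": 0, "rx": 0, "ry": 0, "rz": 0}, {"grip": 1, "x": 0, "y": 0, "z": 0, "rx": 0, "ry": 0, "rz": 0}, {"grip": 1, "x": 0, "y": 0, "z": 0, "rx": 0, "ry": 0, "rz": 0}, {"grip": 1, "x": 0, "y": 0, "z": 0, "rx": 0, "ry": 0, "rz": 0}], squeeze=50)

```text
time_s: 10.62
position: [0.4265, 0.0099, 0.0609]
tool_rot: [[-0.001, 1.0, 0.001], [1.0, 0.001, -0.0], [-0.0, 0.001, -1.0]]
ft_force: [-0.8, 0.5, 6.4]
grip_width: 0.0247
```

>>> play_rows(commands=[{"grip": 1, "x": 0, "y": 0, "z": -0.01, "rx": 0, "ry": 0, "rz": 0}, {"grip": 1, "x": 0, "y": 0, "z": -0.04, "rx": 0, "ry": 0, "rz": 0}, {"grip": 1, "x": 0, "y": 0, "z": -0.04, "rx": 0, "ry": 0, "rz": 0}, {"grip": 1, "x": -0.03, "y": 0, "z": -0.01, "rx": 0, "ry": 0, "rz": 0}, {"grip": 1, "x": -0.045, "y": 0, "z": 0, "rx": 0, "ry": 0, "rz": 0}, {"grip": 1, "x": -0.05, "y": 0.01, "z": 0, "rx": 0, "ry": 0, "rz": 0}, {"grip": 1, "x": -0.045, "y": 0.03, "z": 0, "rx": 0, "ry": 0, "rz": 0}, {"grip": 1, "x": -0.04, "y": 0.0455, "z": 0, "rx": 0, "ry": 0, "rz": 0}, {"grip": 1, "x": -0.022, "y": 0.045, "z": 0, "rx": 0, "ry": 0, "rz": 0}, {"grip": 1, "x": 0, "y": 0.04, "z": 0, "rx": 0, "ry": 0, "rz": 0}, {"grip": 1, "x": 0, "y": 0.025, "z": 0, "rx": 0, "ry": 0, "rz": 0}, {"grip": 1, "x": 0, "y": 0, "z": 0, "rx": 0, "ry": 0, "rz": 0}])

```text
time_s: 12.12
position: [0.6226, -0.2215, 0.1599]
tool_rot: [[-0.002, 1.0, -0.001], [1.0, 0.002, 0.0], [0.0, -0.001, -1.0]]
ft_force: [-0.7, 0.2, -1.8]
grip_width: 0.0246
```

```bash
python3 w.py w5
```

```text
12.125 [ 0.6226 -0.2215  0.1599] [[-0.002, 1.0, -0.001], [1.0, 0.002, 0.0], [0.0, -0.001, -1.0]] 0.0246 [-0.7  0.2 -1.8]
green [ 192    0   94   81 5684] [ 0.611 -0.12   0.063] zmax 0.12
    -0.006 1052 mid [ 0.6091 -0.1163  0.1171] mean [ 0.6099 -0.1171  0.117 ] circfit [ 0.6089 -0.1103] r 0.0116
    -0.045 463 mid [ 0.6101 -0.116   0.0917] mean [ 0.6126 -0.1209  0.0933] circfit [ 0.6089 -0.1086] r 0.0149
green [ 214  180   86  152 7554] [ 0.622 -0.211  0.15 ] zmax 0.189
    -0.006 1826 mid [ 0.6217 -0.2194  0.1864] mean [ 0.6224 -0.2168  0.1858] circfit [ 0.6212 -0.2199] r 0.01
    -0.045 1711 mid [ 0.6215 -0.2137  0.1609] mean [ 0.6213 -0.2116  0.1633] circfit [ 0.6216 -0.2219] r 0.0131
```

View pics/w5.png

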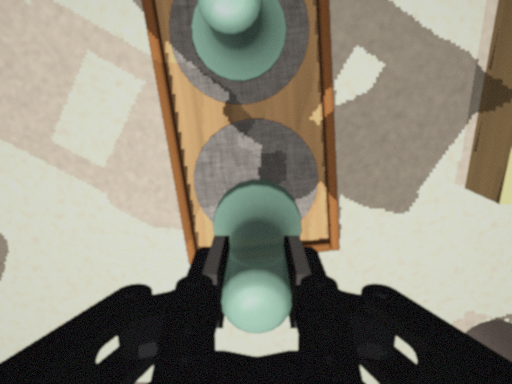

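The smallest hangs over felt d, which shows at (256,175). Lowering.

>>> play_rows(commands=[{"grip": 1, "x": 0, "y": 0, "z": 0.03, "rx": 0, "ry": 0, "rz": 0}, {"grip": 1, "x": 0, "y": 0, "z": 0.03, "rx": 0, "ry": 0, "rz": 0}, {"grip": 1, "x": 0, "y": 0, "z": 0.013, "rx": 0, "ry": 0, "rz": 0}, {"grip": 1, "x": 0, "y": 0, "z": 0.006, "rx": 0, "ry": 0, "rz": 0}, {"grip": 1, "x": 0, "y": 0, "z": 0.003, "rx": 0, "ry": 0, "rz": 0}, {"grip": 1, "x": 0, "y": 0, "z": 0.001, "rx": 0, "ry": 0, "rz": 0}, {"grip": 1, "x": 0, "y": 0, "z": 0.001, "rx": 0, "ry": 0, "rz": 0}, {"grip": 1, "x": 0, "y": 0, "z": 0, "rx": 0, "ry": 0, "rz": 0}])

```text
time_s: 13.18
position: [0.622, -0.2219, 0.0766]
tool_rot: [[-0.001, 1.0, 0.0], [1.0, 0.001, -0.0], [-0.0, 0.0, -1.0]]
ft_force: [1.1, 0.1, -1.2]
grip_width: 0.0246
```

>>> play_rows(commands=[{"grip": 1, "x": 0, "y": 0, "z": 0.001, "rx": 0, "ry": 0, "rz": 0}, {"grip": 1, "x": 0, "y": 0, "z": 0, "rx": 0, "ry": 0, "rz": 0}])

```text
time_s: 13.42
position: [0.6221, -0.2219, 0.076]
tool_rot: [[-0.001, 1.0, 0.001], [1.0, 0.001, -0.0], [-0.0, 0.001, -1.0]]
ft_force: [-0.8, -0.2, 3.3]
grip_width: 0.0245
```

>>> play_rows(commands=[{"grip": 0, "x": 0, "y": 0, "z": 0, "rx": 0, "ry": 0, "rz": 0}, {"grip": -0.3, "x": 0, "y": 0, "z": 0, "rx": 0, "ry": 0, "rz": 0}, {"grip": -0.5, "x": 0, "y": 0, "z": 0, "rx": 0, "ry": 0, "rz": 0}, {"grip": -0.5, "x": 0, "y": 0, "z": 0, "rx": 0, "ry": 0, "rz": 0}, {"grip": -0.5, "x": 0, "y": 0, "z": -0.03, "rx": 0, "ry": 0, "rz": 0}, {"grip": -0.5, "x": 0, "y": 0, "z": -0.05, "rx": 0, "ry": 0, "rz": 0}, {"grip": -1, "x": 0, "y": 0, "z": -0.06, "rx": 0, "ry": 0, "rz": 0}, {"grip": -1, "x": 0, "y": 0, "z": 0, "rx": 0, "ry": 0, "rz": 0}])

```text
time_s: 14.42
position: [0.6232, -0.2225, 0.2208]
tool_rot: [[-0.001, 1.0, 0.009], [1.0, 0.001, -0.005], [-0.005, 0.009, -1.0]]
ft_force: [-1.0, -0.7, 0.3]
grip_width: 0.0854
```

```bash
python3 w.py w6
```

```text
14.425 [ 0.6232 -0.2225  0.2208] [[-0.001, 1.0, 0.009], [1.0, 0.001, -0.005], [-0.005, 0.009, -1.0]] 0.0854 [-1.  -0.7  0.3]
green [ 201    0   77   81 4376] [ 0.611 -0.115  0.07 ] zmax 0.121
    -0.006 1289 mid [ 0.6089 -0.11    0.1185] mean [ 0.6097 -0.1092  0.1184] circfit [ 0.6088 -0.1099] r 0.0111
    -0.045 203 mid [ 0.61   -0.1174  0.0934] mean [ 0.6124 -0.121   0.0944] circfit [ 0.6089 -0.1087] r 0.0149
green [ 229  143   50   61 2095] [ 0.622 -0.214  0.063] zmax 0.106
    -0.006 586 mid [ 0.6214 -0.2214  0.1033] mean [ 0.622  -0.2207  0.1033] circfit [ 0.621 -0.221] r 0.0091
    -0.045 245 mid [ 0.6214 -0.2146  0.0783] mean [ 0.6213 -0.2117  0.0795] circfit [ 0.6215 -0.2224] r 0.0129
green [   0  198   34   72 1725] [ 0.373 -0.293  0.022] zmax 0.036
    -0.006 329 mid [ 0.3668 -0.3005  0.0332] mean [ 0.3691 -0.3008  0.0326] circfit [ 0.3509 -0.2984] r 0.0214
    -0.045 1074 mid [ 0.3677 -0.2956  0.0142] mean [ 0.3742 -0.2891  0.0171] circfit [ 0.3449 -0.296 ] r 0.0358
```

>>> play_rows(commands=[{"grip": -1, "x": -0.01, "y": -0.04, "z": 0, "rx": 0, "ry": 0, "rz": 0}, {"grip": -1, "x": -0.01, "y": -0.04, "z": 0, "rx": 0, "ry": 0, "rz": 0}, {"grip": -1, "x": -0.01, "y": -0.04, "z": 0, "rx": 0, "ry": 0, "rz": 0}, {"grip": -1, "x": -0.01, "y": -0.04, "z": 0, "rx": 0, "ry": 0, "rz": 0}, {"grip": -1, "x": -0.01, "y": -0.04, "z": 0, "rx": 0, "ry": 0, "rz": 0}, {"grip": -1, "x": -0.01, "y": -0.04, "z": 0, "rx": 0, "ry": 0, "rz": 0}, {"grip": -1, "x": -0.015, "y": -0.041, "z": 0, "rx": 0, "ry": 0, "rz": 0}, {"grip": -1, "x": 0, "y": 0, "z": 0, "rx": 0, "ry": 0, "rz": 0}, {"grip": -1, "x": 0, "y": 0, "z": 0, "rx": 0, "ry": 0, "rz": 0}])

```text
time_s: 15.6
position: [0.3411, -0.2968, 0.2146]
tool_rot: [[-0.001, 1.0, -0.001], [1.0, 0.001, 0.001], [0.001, -0.001, -1.0]]
ft_force: [-0.5, 0.4, 1.2]
grip_width: 0.085
```

```bash
python3 w.py w7
```

```text
15.6 [ 0.3411 -0.2968  0.2146] [[-0.001, 1.0, -0.001], [1.0, 0.001, 0.001], [0.001, -0.001, -1.0]] 0.085 [-0.5  0.4  1.2]
green [ 217  127   81   94 5028] [ 0.341 -0.286  0.06 ] zmax 0.121
    -0.006 1079 mid [ 0.3404 -0.2961  0.1184] mean [ 0.3417 -0.296   0.1186] circfit [ 0.3401 -0.2952] r 0.0123
    -0.045 363 mid [ 0.3404 -0.2871  0.0932] mean [ 0.3405 -0.2834  0.0944] circfit [ 0.3407 -0.2975] r 0.0169
```

View pics/w7.png

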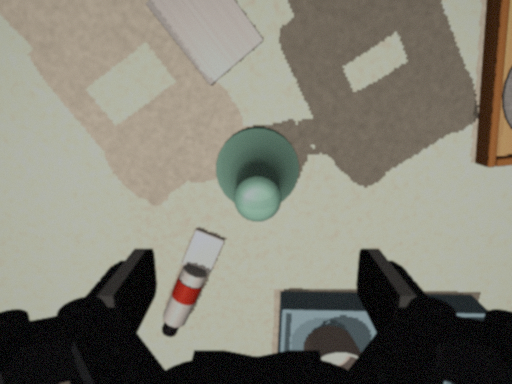

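Smallest is on felt d at (0.6215,-0.222). The wrist view shows the second largest at (258,185), centred. Grasping it.

>>> play_rows(commands=[{"grip": -1, "x": -0.0005, "y": -0.0005, "z": 0.04, "rx": 0, "ry": 0, "rz": 0}, {"grip": -1, "x": 0, "y": 0, "z": 0.04, "rx": 0, "ry": 0, "rz": 0}, {"grip": -1, "x": 0, "y": 0, "z": 0.03, "rx": 0, "ry": 0, "rz": 0}, {"grip": -1, "x": 0, "y": 0, "z": 0.015, "rx": 0, "ry": 0, "rz": 0}, {"grip": -1, "x": 0, "y": 0, "z": 0, "rx": 0, "ry": 0, "rz": 0}, {"grip": 1, "x": 0, "y": 0, "z": 0, "rx": 0, "ry": 0, "rz": 0}, {"grip": 1, "x": 0, "y": 0, "z": 0, "rx": 0, "ry": 0, "rz": 0}, {"grip": 1, "x": 0, "y": 0, "z": 0, "rx": 0, "ry": 0, "rz": 0}, {"grip": 1, "x": 0, "y": 0, "z": 0, "rx": 0, "ry": 0, "rz": 0}, {"grip": 1, "x": 0, "y": 0, "z": 0, "rx": 0, "ry": 0, "rz": 0}, {"grip": 1, "x": 0, "y": 0, "z": 0, "rx": 0, "ry": 0, "rz": 0}], squeeze=70)

```text
time_s: 17.02
position: [0.3408, -0.2979, 0.091]
tool_rot: [[-0.001, 1.0, 0.001], [1.0, 0.001, -0.001], [-0.001, 0.001, -1.0]]
ft_force: [1.2, 0.5, 5.2]
grip_width: 0.0324
```

>>> play_rows(commands=[{"grip": 1, "x": 0, "y": 0, "z": -0.01, "rx": 0, "ry": 0, "rz": 0}, {"grip": 1, "x": 0, "y": 0, "z": -0.03, "rx": 0, "ry": 0, "rz": 0}, {"grip": 1, "x": 0, "y": 0, "z": -0.04, "rx": 0, "ry": 0, "rz": 0}, {"grip": 1, "x": 0.03, "y": 0, "z": -0.02, "rx": 0, "ry": 0, "rz": 0}, {"grip": 1, "x": 0.04, "y": 0, "z": 0, "rx": 0, "ry": 0, "rz": 0}, {"grip": 1, "x": 0.045, "y": 0, "z": 0, "rx": 0, "ry": 0, "rz": 0}, {"grip": 1, "x": 0.05, "y": 0, "z": 0, "rx": 0, "ry": 0, "rz": 0}, {"grip": 1, "x": 0.05, "y": 0.02, "z": 0, "rx": 0, "ry": 0, "rz": 0}, {"grip": 1, "x": 0.04, "y": 0.04, "z": 0, "rx": 0, "ry": 0, "rz": 0}, {"grip": 1, "x": 0.03, "y": 0.045, "z": 0, "rx": 0, "ry": 0, "rz": 0}, {"grip": 1, "x": 0.019, "y": 0.045, "z": 0, "rx": 0, "ry": 0, "rz": 0}, {"grip": 1, "x": 0, "y": 0.04, "z": 0, "rx": 0, "ry": 0, "rz": 0}])

```text
time_s: 18.52
position: [0.531, 0.0083, 0.1902]
tool_rot: [[-0.003, 1.0, -0.001], [1.0, 0.003, 0.0], [0.0, -0.001, -1.0]]
ft_force: [1.0, -0.7, -4.5]
grip_width: 0.032
```

>>> play_rows(commands=[{"grip": 1, "x": 0, "y": 0.036, "z": 0, "rx": 0, "ry": 0, "rz": 0}, {"grip": 1, "x": 0, "y": 0.02, "z": 0, "rx": 0, "ry": 0, "rz": 0}, {"grip": 1, "x": 0, "y": 0.01, "z": 0, "rx": 0, "ry": 0, "rz": 0}, {"grip": 1, "x": 0, "y": 0, "z": 0, "rx": 0, "ry": 0, "rz": 0}, {"grip": 1, "x": 0, "y": 0, "z": 0, "rx": 0, "ry": 0, "rz": 0}])

```text
time_s: 19.15
position: [0.5953, 0.0067, 0.1904]
tool_rot: [[-0.001, 1.0, -0.001], [1.0, 0.001, 0.0], [0.0, -0.001, -1.0]]
ft_force: [0.7, -0.6, -5.3]
grip_width: 0.0323
```

```bash
python3 w.py w8
```

```text
19.15 [0.5953 0.0067 0.1904] [[-0.001, 1.0, -0.001], [1.0, 0.001, 0.0], [0.0, -0.001, -1.0]] 0.0323 [ 0.7 -0.6 -5.3]
green [   0    0   94   91 7538] [0.433 0.114 0.039] zmax 0.072
    -0.006 581 mid [0.4233 0.1222 0.0692] mean [0.4259 0.1232 0.0682] circfit [0.4105 0.1272] r 0.0179
    -0.045 5093 mid [0.419  0.1146 0.0426] mean [0.4307 0.1134 0.0401] circfit [0.4181 0.1189] r 0.0255
green [  195   143   126   216 15530] [0.596 0.018 0.167] zmax 0.221
    -0.006 3634 mid [0.5943 0.0085 0.2181] mean [0.5972 0.011  0.2179] circfit [0.5938 0.0099] r 0.0119
    -0.045 2028 mid [0.5943 0.0179 0.1928] mean [0.5947 0.0207 0.196 ] circfit [0.5943 0.0066] r 0.0173
```

View pics/w8.png

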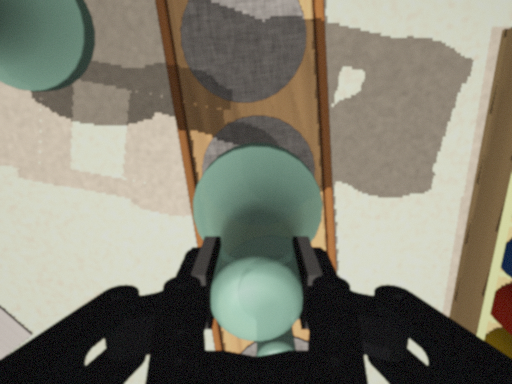

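The second largest hangs over felt b, about 2 mm short in x. Correcting that while lowering.

>>> play_rows(commands=[{"grip": 1, "x": -0.0005, "y": 0.002, "z": 0.03, "rx": 0, "ry": 0, "rz": 0}, {"grip": 1, "x": 0, "y": 0, "z": 0.03, "rx": 0, "ry": 0, "rz": 0}, {"grip": 1, "x": 0, "y": 0, "z": 0.013, "rx": 0, "ry": 0, "rz": 0}, {"grip": 1, "x": 0, "y": 0, "z": 0.006, "rx": 0, "ry": 0, "rz": 0}, {"grip": 1, "x": 0, "y": 0, "z": 0.003, "rx": 0, "ry": 0, "rz": 0}, {"grip": 1, "x": 0, "y": 0, "z": 0.001, "rx": 0, "ry": 0, "rz": 0}, {"grip": 1, "x": 0, "y": 0, "z": 0, "rx": 0, "ry": 0, "rz": 0}, {"grip": 1, "x": 0, "y": 0, "z": 0, "rx": 0, "ry": 0, "rz": 0}])

```text
time_s: 20.2
position: [0.5983, 0.0062, 0.1077]
tool_rot: [[-0.001, 1.0, 0.001], [1.0, 0.001, -0.0], [-0.0, 0.001, -1.0]]
ft_force: [0.1, 0.6, -5.0]
grip_width: 0.0324
```

>>> play_rows(commands=[{"grip": 1, "x": 0, "y": -0.001, "z": 0.001, "rx": 0, "ry": 0, "rz": 0}, {"grip": 1, "x": 0, "y": 0, "z": 0.001, "rx": 0, "ry": 0, "rz": 0}, {"grip": 1, "x": 0, "y": 0, "z": 0, "rx": 0, "ry": 0, "rz": 0}])

```text
time_s: 20.58
position: [0.5972, 0.0062, 0.106]
tool_rot: [[-0.001, 1.0, 0.001], [1.0, 0.001, -0.0], [-0.0, 0.001, -1.0]]
ft_force: [-0.9, 1.3, 3.5]
grip_width: 0.0324
```

>>> play_rows(commands=[{"grip": 0, "x": 0, "y": 0, "z": 0, "rx": 0, "ry": 0, "rz": 0}, {"grip": -0.3, "x": 0, "y": 0, "z": 0, "rx": 0, "ry": 0, "rz": 0}, {"grip": -0.5, "x": 0, "y": 0, "z": 0, "rx": 0, "ry": 0, "rz": 0}, {"grip": -0.5, "x": 0, "y": 0, "z": 0, "rx": 0, "ry": 0, "rz": 0}, {"grip": -0.5, "x": 0, "y": 0, "z": -0.03, "rx": 0, "ry": 0, "rz": 0}, {"grip": -0.5, "x": 0, "y": 0, "z": -0.05, "rx": 0, "ry": 0, "rz": 0}, {"grip": -1, "x": 0, "y": 0, "z": -0.06, "rx": 0, "ry": 0, "rz": 0}, {"grip": -1, "x": 0, "y": 0, "z": 0, "rx": 0, "ry": 0, "rz": 0}])

```text
time_s: 21.58
position: [0.5985, 0.006, 0.2503]
tool_rot: [[-0.001, 1.0, 0.01], [1.0, 0.001, -0.002], [-0.002, 0.01, -1.0]]
ft_force: [0.2, -0.4, -0.6]
grip_width: 0.0854
```

```bash
python3 w.py w9
```

```text
21.575 [0.5985 0.006  0.2503] [[-0.001, 1.0, 0.01], [1.0, 0.001, -0.002], [-0.002, 0.01, -1.0]] 0.0854 [ 0.2 -0.4 -0.6]
green [   0    0  114   90 8198] [0.427 0.12  0.054] zmax 0.118
    -0.006 362 mid [0.4192 0.1257 0.1157] mean [0.4225 0.1254 0.1149] circfit [0.4072 0.1287] r 0.0173
    -0.045 1637 mid [0.4123 0.1278 0.0879] mean [0.4207 0.1249 0.0856] circfit [0.4067 0.1287] r 0.0189
green [ 216  123   77   85 4268] [0.597 0.019 0.07 ] zmax 0.135
    -0.006 745 mid [0.5972 0.0085 0.1332] mean [0.5983 0.0094 0.133 ] circfit [0.5965 0.0087] r 0.0132
    -0.045 291 mid [0.5965 0.017  0.1074] mean [0.5968 0.0206 0.1083] circfit [0.597  0.0065] r 0.0169
green [ 468  167   44   54 1648] [ 0.839 -0.017  0.048] zmax 0.081
    -0.006 139 mid [ 0.8374 -0.0248  0.0789] mean [ 0.836  -0.0251  0.0779] circfit [ 0.8538 -0.0232] r 0.0191
    -0.045 938 mid [ 0.8458 -0.0191  0.0525] mean [ 0.839  -0.017   0.0523] circfit [ 0.8584 -0.0228] r 0.0233
green [ 237  233   56  128 4078] [ 0.611 -0.121  0.061] zmax 0.208
    -0.006 458 mid [ 0.6084 -0.1075  0.1182] mean [ 0.6094 -0.106   0.1183] circfit [ 0.6083 -0.1057] r 0.0104
    -0.045 476 mid [ 0.6089 -0.0986  0.0931] mean [ 0.6077 -0.096   0.0928] circfit [ 0.609  -0.1084] r 0.0146
```

>>> play_rows(commands=[{"grip": -1, "x": 0.0245, "y": -0.038, "z": 0, "rx": 0, "ry": 0, "rz": 0}, {"grip": -1, "x": 0.0245, "y": -0.038, "z": 0, "rx": 0, "ry": 0, "rz": 0}, {"grip": -1, "x": 0.0245, "y": -0.038, "z": 0, "rx": 0, "ry": 0, "rz": 0}, {"grip": -1, "x": 0.0245, "y": -0.038, "z": 0, "rx": 0, "ry": 0, "rz": 0}, {"grip": -1, "x": 0.0245, "y": -0.039, "z": 0, "rx": 0, "ry": 0, "rz": 0}, {"grip": -1, "x": 0, "y": 0, "z": 0, "rx": 0, "ry": 0, "rz": 0}, {"grip": -1, "x": 0, "y": 0, "z": 0, "rx": 0, "ry": 0, "rz": 0}])

```text
time_s: 22.5
position: [0.4063, 0.1283, 0.2447]
tool_rot: [[-0.001, 1.0, -0.001], [1.0, 0.001, -0.0], [-0.0, -0.001, -1.0]]
ft_force: [-0.3, -0.1, -0.4]
grip_width: 0.0855
```

```bash
python3 w.py w10
```

```text
22.5 [0.4063 0.1283 0.2447] [[-0.001, 1.0, -0.001], [1.0, 0.001, -0.0], [-0.0, -0.001, -1.0]] 0.0855 [-0.3 -0.1 -0.4]
green [ 212  114   92   99 5890] [0.406 0.144 0.061] zmax 0.136
    -0.006 906 mid [0.4059 0.1308 0.1331] mean [0.4074 0.1314 0.1331] circfit [0.4054 0.1315] r 0.0151
    -0.045 317 mid [0.4058 0.1412 0.1075] mean [0.4054 0.1453 0.1082] circfit [0.406  0.1293] r 0.0189
green [ 390  235   98   89 3823] [0.581 0.033 0.073] zmax 0.288
    -0.006 86 mid [0.4639 0.1383 0.2884] mean [0.465  0.1384 0.2883] circfit [0.4638 0.1374] r 0.0057
    -0.045 107 mid [0.4602 0.1354 0.2628] mean [0.4606 0.1355 0.2633] circfit [0.4603 0.1351] r 0.001
```

View pics/w10.png

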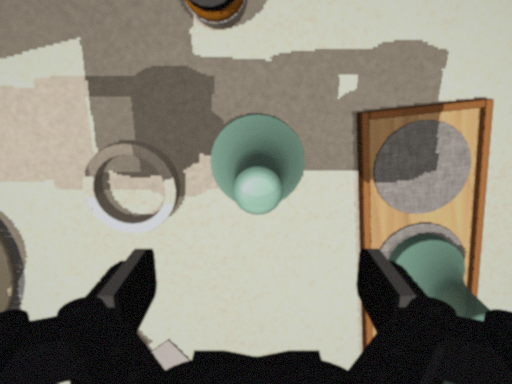

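```bash
python3 - <<'E'
from h import *
d=cam("wrist"); W=cloud(d); p=W[140:235,85:182].reshape(-1,3); p=p[p[:,2]>0.01]; print(np.nanmin(p,0),np.nanmax(p,0))
p=W[120:205,380:470].reshape(-1,3); 
hsv=cv2.cvtColor(d["color"],cv2.COLOR_BGR2HSV)
F=((hsv[...,1]<40)).astype(np.uint8); F[:, :372]=0; F[220:]=0;F[:118]=0;F[:,474:]=0
l=cv2.connectedComponentsWithStats(F); i=1+np.argmax(l[2][1:,4]); q=W[l[1]==i]; print(l[2][i],((np.nanmax(q,0)+np.nanmin(q,0))/2).round(4),np.nanmean(q,0).round(4),(np.nanmax(q,0)-np.nanmin(q,0)).round(3))
E
```

```text
[0.22117709 0.0510347  0.01000206] [0.31912651 0.15006368 0.02696149]
[ 374  120   96   93 6875] [0.5824 0.1223 0.0153] [0.5822 0.1239 0.0152] [0.102 0.101 0.006]
```

The wrist view shows the largest muller at (258,175), centred, with the tape roll low (27 mm) and clear of the fingers. The jar is at (215,5), well away. Felt a measures about (0.5835,0.121). Grasping.

>>> play_rows(commands=[{"grip": -1, "x": 0.001, "y": 0, "z": 0.04, "rx": 0, "ry": 0, "rz": 0}, {"grip": -1, "x": 0, "y": 0, "z": 0.04, "rx": 0, "ry": 0, "rz": 0}, {"grip": -1, "x": 0, "y": 0, "z": 0.035, "rx": 0, "ry": 0, "rz": 0}, {"grip": -1, "x": 0, "y": 0, "z": 0.025, "rx": 0, "ry": 0, "rz": 0}, {"grip": -1, "x": 0, "y": 0, "z": 0, "rx": 0, "ry": 0, "rz": 0}, {"grip": 1, "x": 0, "y": 0, "z": 0, "rx": 0, "ry": 0, "rz": 0}, {"grip": 1, "x": 0, "y": 0, "z": 0, "rx": 0, "ry": 0, "rz": 0}, {"grip": 1, "x": 0, "y": 0, "z": 0, "rx": 0, "ry": 0, "rz": 0}, {"grip": 1, "x": 0, "y": 0, "z": 0, "rx": 0, "ry": 0, "rz": 0}, {"grip": 1, "x": 0, "y": 0, "z": 0, "rx": 0, "ry": 0, "rz": 0}, {"grip": 1, "x": 0, "y": 0, "z": 0, "rx": 0, "ry": 0, "rz": 0}], squeeze=85)

```text
time_s: 23.98
position: [0.4067, 0.1295, 0.1063]
tool_rot: [[-0.001, 1.0, 0.002], [1.0, 0.001, -0.0], [-0.0, 0.002, -1.0]]
ft_force: [1.0, 0.3, 6.4]
grip_width: 0.0362
```

>>> play_rows(commands=[{"grip": 1, "x": 0, "y": 0, "z": -0.01, "rx": 0, "ry": 0, "rz": 0}, {"grip": 1, "x": 0, "y": 0, "z": -0.03, "rx": 0, "ry": 0, "rz": 0}, {"grip": 1, "x": 0, "y": 0, "z": -0.03, "rx": 0, "ry": 0, "rz": 0}, {"grip": 1, "x": -0.001, "y": 0.025, "z": 0, "rx": 0, "ry": 0, "rz": 0}, {"grip": 1, "x": -0.002, "y": 0.035, "z": 0, "rx": 0, "ry": 0, "rz": 0}, {"grip": 1, "x": -0.002, "y": 0.04, "z": 0, "rx": 0, "ry": 0, "rz": 0}, {"grip": 1, "x": -0.002, "y": 0.035, "z": 0, "rx": 0, "ry": 0, "rz": 0}, {"grip": 1, "x": -0.001, "y": 0.025, "z": 0, "rx": 0, "ry": 0, "rz": 0}, {"grip": 1, "x": 0, "y": 0.018, "z": 0, "rx": 0, "ry": 0, "rz": 0}, {"grip": 1, "x": 0, "y": 0, "z": 0, "rx": 0, "ry": 0, "rz": 0}, {"grip": 1, "x": 0, "y": 0, "z": 0, "rx": 0, "ry": 0, "rz": 0}])

```text
time_s: 25.35
position: [0.5829, 0.1218, 0.1749]
tool_rot: [[-0.001, 1.0, -0.002], [1.0, 0.001, 0.0], [0.0, -0.002, -1.0]]
ft_force: [-0.5, -0.2, -8.5]
grip_width: 0.0363
```

```bash
python3 w.py w11
```

```text
25.35 [0.5829 0.1218 0.1749] [[-0.001, 1.0, -0.002], [1.0, 0.001, 0.0], [0.0, -0.002, -1.0]] 0.0363 [-0.5 -0.2 -8.5]
green [  184   127   147   233 20229] [0.583 0.135 0.145] zmax 0.205
    -0.006 4969 mid [0.582  0.123  0.2022] mean [0.5846 0.1248 0.2023] circfit [0.5819 0.1251] r 0.0131
    -0.045 2037 mid [0.5817 0.1261 0.1769] mean [0.5821 0.137  0.178 ] circfit [0.5819 0.1213] r 0.0192
```

View pics/w11.png

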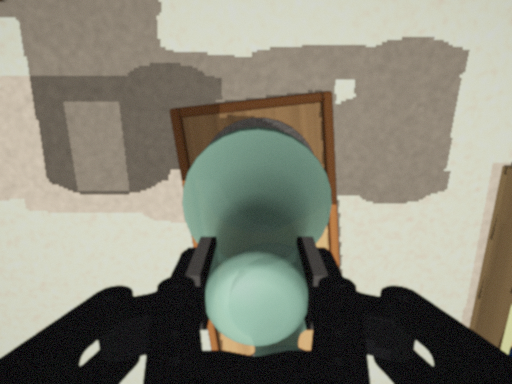

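>>> play_rows(commands=[{"grip": 1, "x": -0.0005, "y": 0.0005, "z": 0.02, "rx": 0, "ry": 0, "rz": 0}, {"grip": 1, "x": 0, "y": 0, "z": 0.017, "rx": 0, "ry": 0, "rz": 0}, {"grip": 1, "x": 0, "y": 0, "z": 0.008, "rx": 0, "ry": 0, "rz": 0}, {"grip": 1, "x": 0, "y": 0, "z": 0.004, "rx": 0, "ry": 0, "rz": 0}, {"grip": 1, "x": 0, "y": 0, "z": 0.002, "rx": 0, "ry": 0, "rz": 0}, {"grip": 1, "x": 0, "y": 0, "z": 0, "rx": 0, "ry": 0, "rz": 0}, {"grip": 1, "x": 0, "y": 0, "z": 0, "rx": 0, "ry": 0, "rz": 0}])

```text
time_s: 26.28
position: [0.5847, 0.1211, 0.1247]
tool_rot: [[-0.001, 1.0, 0.001], [1.0, 0.001, -0.0], [-0.0, 0.001, -1.0]]
ft_force: [0.4, 0.1, -8.2]
grip_width: 0.0359
```

>>> play_rows(commands=[{"grip": 1, "x": 0, "y": 0, "z": 0.001, "rx": 0, "ry": 0, "rz": 0}, {"grip": 1, "x": 0, "y": 0, "z": 0.001, "rx": 0, "ry": 0, "rz": 0}, {"grip": 1, "x": 0, "y": 0, "z": 0.001, "rx": 0, "ry": 0, "rz": 0}, {"grip": 1, "x": 0, "y": 0, "z": 0, "rx": 0, "ry": 0, "rz": 0}, {"grip": 1, "x": 0, "y": 0, "z": 0, "rx": 0, "ry": 0, "rz": 0}])

```text
time_s: 26.9
position: [0.5846, 0.1211, 0.1214]
tool_rot: [[-0.001, 1.0, 0.0], [1.0, 0.001, 0.0], [0.0, 0.0, -1.0]]
ft_force: [-0.8, 0.0, -7.0]
grip_width: 0.0362
```

>>> play_rows(commands=[{"grip": 1, "x": 0, "y": 0, "z": 0.001, "rx": 0, "ry": 0, "rz": 0}, {"grip": 1, "x": 0, "y": 0, "z": 0, "rx": 0, "ry": 0, "rz": 0}])

```text
time_s: 27.15
position: [0.5847, 0.1211, 0.1213]
tool_rot: [[-0.001, 1.0, 0.001], [1.0, 0.001, -0.0], [-0.0, 0.001, -1.0]]
ft_force: [-2.3, -0.9, 4.5]
grip_width: 0.0359
```

Contact. Release and retreat.

>>> play_rows(commands=[{"grip": 0, "x": 0, "y": 0, "z": 0, "rx": 0, "ry": 0, "rz": 0}, {"grip": -0.3, "x": 0, "y": 0, "z": 0, "rx": 0, "ry": 0, "rz": 0}, {"grip": -0.5, "x": 0, "y": 0, "z": 0, "rx": 0, "ry": 0, "rz": 0}, {"grip": -0.5, "x": 0, "y": 0, "z": 0, "rx": 0, "ry": 0, "rz": 0}, {"grip": -0.5, "x": 0, "y": 0, "z": -0.03, "rx": 0, "ry": 0, "rz": 0}, {"grip": -0.5, "x": 0, "y": 0, "z": -0.05, "rx": 0, "ry": 0, "rz": 0}, {"grip": -1, "x": 0, "y": 0, "z": -0.06, "rx": 0, "ry": 0, "rz": 0}, {"grip": -1, "x": 0, "y": -0.04, "z": 0, "rx": 0, "ry": 0, "rz": 0}, {"grip": -1, "x": 0, "y": -0.05, "z": 0, "rx": 0, "ry": 0, "rz": 0}, {"grip": -1, "x": 0, "y": -0.05, "z": 0, "rx": 0, "ry": 0, "rz": 0}, {"grip": -1, "x": 0, "y": -0.03, "z": 0, "rx": 0, "ry": 0, "rz": 0}, {"grip": -1, "x": 0, "y": 0, "z": 0, "rx": 0, "ry": 0, "rz": 0}])

```text
time_s: 28.65
position: [0.4132, 0.1211, 0.2609]
tool_rot: [[-0.001, 1.0, 0.001], [1.0, 0.001, 0.0], [0.0, 0.001, -1.0]]
ft_force: [0.7, -0.1, 0.6]
grip_width: 0.0856
```

```bash
python3 w.py w12; python3 m1.py; cp pics/scene_big.png pics/scene_end.png; cp pics/top_big.png pics/top_end.png
```

```text
28.65 [0.4132 0.1211 0.2609] [[-0.001, 1.0, 0.001], [1.0, 0.001, 0.0], [0.0, 0.001, -1.0]] 0.0856 [ 0.7 -0.1  0.6]
green [ 366  115  144  100 8556] [0.567 0.129 0.08 ] zmax 0.151
    -0.006 1187 mid [0.5815 0.1223 0.1485] mean [0.5818 0.1228 0.1487] circfit [0.5801 0.1228] r 0.0131
    -0.045 968 mid [0.575  0.1232 0.123 ] mean [0.5691 0.1273 0.1232] circfit [0.5836 0.1212] r 0.0185
green [ 379  223  104   99 4068] [0.583 0.03  0.08 ] zmax 0.304
    -0.006 86 mid [0.4707 0.1311 0.3047] mean [0.4712 0.1305 0.3038] circfit [0.4715 0.1319] r 0.005
    -0.045 86 mid [0.465  0.1301 0.2784] mean [0.4671 0.1286 0.2773] circfit [0.4663 0.1328] r 0.0048
scene
green [ 251  163   56   89 1596] [280.2 208.5] med [ 0.605 -0.003  0.055] z pct [0.026 0.055 0.137 0.15 ] n 1590
   top pts xy mid [0.5899 0.0624 0.1441] [0.5892 0.0884 0.1439] [0.039 0.141 0.019]
green [235 254  17  25 273] [242.6 267.7] med [ 0.628 -0.232  0.045] z pct [0.024 0.045 0.104 0.106] n 273
   top pts xy mid [ 0.6233 -0.2269  0.1006] [ 0.6238 -0.2273  0.1017] [0.021 0.019 0.014]
felt [246 237  31  20 220] [ 0.6248 -0.1238  0.
[... 810 characters left out ...]
142 0.148 0.152 0.154] n 86
   top pts xy mid [0.5839 0.1203 0.148 ] [0.585  0.1217 0.148 ] [0.032 0.032 0.012]
green [213 159  28  25 300] [228.3 175. ] med [0.561 0.105 0.049] z pct [0.036 0.049 0.074 0.08 ] n 299
   top pts xy mid [0.5685 0.1187 0.0737] [0.5648 0.1127 0.0716] [0.027 0.049 0.018]
green [249 158  22  21 158] [261.5 171.6] med [ 0.576 -0.004  0.043] z pct [0.033 0.043 0.06  0.066] n 158
   top pts xy mid [0.5843 0.0085 0.0611] [ 5.799e-01 -1.000e-04  5.660e-02] [0.029 0.054 0.021]
felt [312 148  29  28 441] [ 0.6196 -0.2189  0.0148] [ 0.6231 -0.2222  0.0177] [0.095 0.098 0.022]
felt [279 151  28  28 333] [ 0.6053 -0.1056  0.0154] [ 0.6104 -0.1067  0.0174] [0.096 0.094 0.025]
```

View pics/scene_end.png

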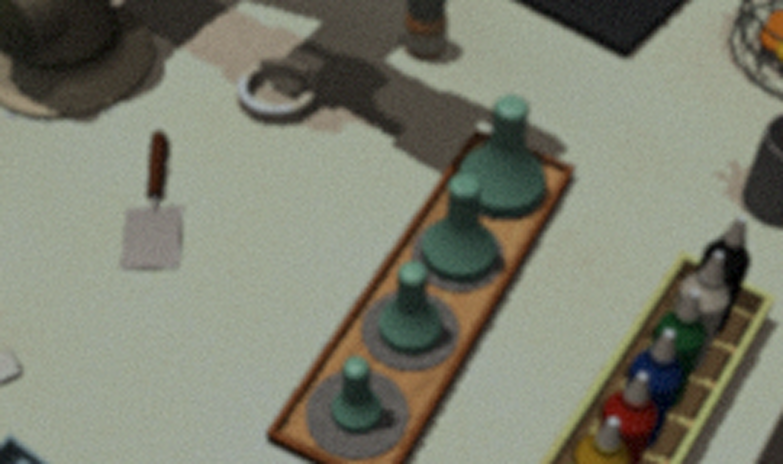

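View pics/top_end.png

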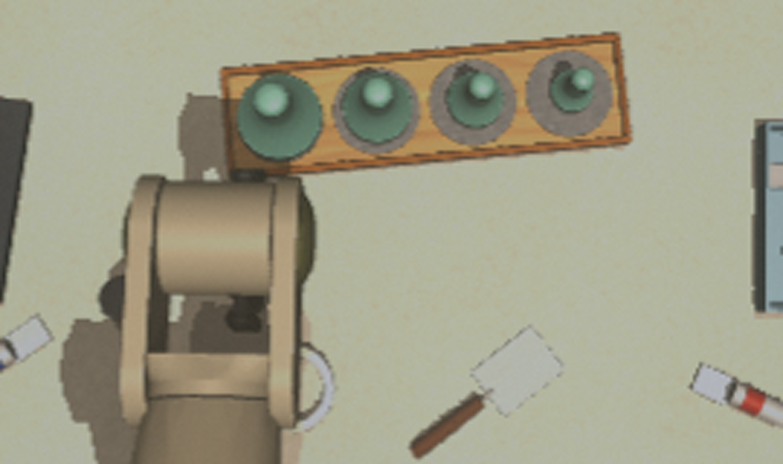

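Both views show all four mullers upright and centred on their felts. In the enlarged scene crop they run from the largest at (505,160), next to the slab, to the smallest at (357,395). The jar is at (427,30), where it was. Handing in.

```bash
python3 -c "
from h import *
print(order.close_job())"
```

```text
the job is handed in; nothing more can be done
None
```

All four mullers are standing on the storage board in order of size, and the job was handed in at about 29 s of the 115 s allowed. The largest is on felt_a, nearest the slab on the +y side, then the second largest on felt_b, the second smallest on felt_c and the smallest on felt_d. Each was lowered in 1 mm steps until the wrist force changed sign, then released.

My last checks, from the wrist and top cameras, put each axis within about 2 mm of its felt's centre. The handle tops were at about 151, 135, 121 and 106 mm, which is what mullers standing on the felts should read. All four looked upright, the gripper was empty and clear of everything, and the jar looked to be where it was at the start.

Three checks were weaker:
- **Felt outlines:** circle fits failed for felts partly hidden by a muller, so I used the earlier unobstructed fits, which agreed within about 3 mm.
- **Second-largest and largest mullers:** in the final scene view these two merged with the second smallest into one blob, so their final positions come only from the top and wrist views.
- **Jar:** I checked the jar's position by eye only, not by measurement.

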